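# Shut off the tagged air outlet in the bench air box

### The job

The pneumatics team on the tagged air outlet has finished: push the cover of the bench air box fully aside by its lip, then push the valve handle that has the round tag over its pivot fully shut, a quarter turn clockwise until it lies across its pipe. Only push, with the fingertips or the outside of the fingers: do not pinch or lift anything. Leave the other valve open, leave the cover aside so that everyone can see which valve is shut, and do not disturb the loose parts lying around the box.

Things in the scene. Friction and masses are not known exactly. Their poses are not given: they have to be found in the camera images.
- air_box: Fixed grey sheet-metal box, 160 mm deep (its x) by 500 mm long (its y), long walls 90 mm high; origin under its centre; yaw differs by up to 0.35 rad. Its right half (own y -245 to 0 mm) is the open-topped valve bay; the left half is closed, top 81 mm high. A gauge stands 20 mm proud of the -x wall, couplers and a knob up to 32 mm proud of the +x wall, all lower than the top.
- bay_mouth (a point): Centre of the valve bay's mouth, 90 mm above the bench, axes as the box's. Clear opening 126 mm along x (strips on the long walls hold the cover down) by 245 mm along y. Low in the bay are a manifold bar (box x -60 to -30 mm), top 50 mm high with screw heads to 53 mm at its ends, and the valve bodies, up to 49 mm high.
- cover (a joint): Slide of the flat 3 mm aluminium cover, in m: 0 = wholly over the valve bay, 0.235 = fully aside over the closed left half, against its stop. It slides along the box's own +y with about 2.5 N of friction and cannot be lifted out. It may start up to 30 mm open.
- cover_lip (a point): Middle of the outer (box -y) face of the upturned lip at the cover's right-hand end. The lip is 104 mm wide along box x, 6 mm thick (from this face toward +y), from 86 to 116 mm above the bench. With the cover at 0 the face is at box y = -247 mm, level with the box's right end. The cover reaches 247 mm from it toward +y, its top 86 mm high. Axes as the box's.
- tagged_handle (a joint): Angle of the handle to be shut, rad: 0 = open, along the pipe, pointing to the box's -x; it turns clockwise seen from above to 1.571 = fully shut, pointing to the box's +y, against its stop. It stays where left; friction about 0.12 N m. Starts at 0 to 0.15.
- tagged_pivot (a point): On the vertical turning axis of the tagged valve, at mid-height of its handle, 64 mm above the bench; axes as the box's. The tag is a plain aluminium disc, 36 mm across, 2 mm thick, flat over this pivot, top 69 mm high. The two valves stand at box x = 35 mm, y = -185 and -97 mm; which is which differs.
- tagged_tip (a point): Outer end of the tagged valve's handle, on its centre line at mid-height: a straight black-sleeved lever reaching 62 mm from the pivot axis, 14 mm wide, 8 mm thick (60 to 68 mm above the bench). It turns with the handle, its own x axis pointing from the tip to the pivot.
- plain_handle (a joint): Angle of the other valve's handle, in rad, same sense; starts at 0 to 0.15 (open) and is to be left so.
- plain_pivot (a point): The same point of the other valve, which has no tag, only a 12 mm nut over its pivot.
- plain_tip (a point): Outer end of the other valve's handle, which is of the same size.
- air_tank: Loose bystander: aluminium air tank standing upright beyond the box, 40 mm diameter, 98 mm high; origin under its centre.
- wheel: Loose bystander: black rubber wheel lying flat in front of the box, 70 mm diameter, 24 mm high (hub 26 mm); origin under its centre.
- plate: Loose bystander: grey perforated kit plate lying flat off the right end of the box, 40 x 120 x 10 mm, long along its y; origin under its centre.
- screwdriver: Loose bystander: screwdriver 170 mm long lying beyond the box, along its own x.

How it is judged (in metres and radians):
On the way, in this order (a step that is already met when the one before it is completed fails the run):
1. the cover is fully aside (within 15 mm of its stop) (value of joint cover above 0.22 m), for 0.2 s.
2. then the tagged handle is fully shut (within 0.1 rad of its stop) (value of joint tagged_handle above 1.47 rad), for 0.2 s.
At the end, for the whole second after the job is handed in: The cover is aside, at least 220 of its 235 mm; the tagged handle stands at 1.47 rad or more of 1.571; the other handle is still open (below 0.3 rad); cover and handle are at rest (value of joint cover above 0.22 m and value of joint tagged_handle above 1.47 rad and value of joint plain_handle below 0.3 rad and velocity of joint tagged_handle below 0.02 rad/s and velocity of joint cover below 0.005 m/s); the robot touches nothing.
It fails at once if the other valve's handle is moved (its end by more than 15 mm) (distance of plain_tip from where it was at the start of the episode above 0.015 m).
It fails at once if the cover's lip is pinched (both its faces pressed at once) (contact force between the fingers and cover_c1 above 1 N and contact force between the fingers and cover_c2 above 1 N).
It fails at once if the tagged handle is pinched (both its sides pressed at once) (contact force between the fingers and tagged_handle_c0 above 1 N and contact force between the fingers and tagged_handle_c1 above 1 N).
It fails at once if a loose part by the box is knocked, lifted or carried (by more than 25 mm) (distance of any of air_tank, wheel, plate, screwdriver from where it was at the start of the episode above 0.025 m).
It also fails if it takes over 48 s, if anything falls off the work surface, if the arm or the gripper's body presses on something with over 40 N, if the wrist force passes 120 N, or if a joint passes its speed limit or range.

### The arm

A 6-joint arm with a two-finger parallel gripper is mounted at the origin on the work surface. World frame = base frame: x ahead of the robot, y to its left, z up, the work surface at z = 0. Lengths are in mm, angles in rad, forces in N, time in s.
With the tool pointing down it reaches from about 375 to 925 mm from the base axis. Payload 5.7 kg.
Tool frame: the origin (TCP) lies at the very end of the fingers, on their centre line; the grasp point (between the pads) lies 19 mm behind it (ctrl.tcp_to_grasp is the z of the grasp point in the tool frame, in mm); z points along the fingers, y is the line along which they close (so a half turn about z gives the same grasp; the last joint's range is limited). The gripper opens to 88 mm and grips with 3 to 60 N. Pads are 20 mm wide; open, the fingers measure 115 mm over their backs; the gripper's body (75 mm by 178 mm) begins 61 mm behind the grasp point.
Start: joints at [1, 0.359, 1.51, -0, 1.272, -0.115], TCP at [264.096, 538.716, 222.623] pointing down, gripper open.
Joint ranges: [-2.97, 2.97], [-1.01, 2.36], [0.21, 2.38], [-0.96, 4.11], [0.2, 2.71], [-2.98, 2.98]. Speed limits (rad/s): [2.39, 2.39, 3.14, 3.14, 3.14, 3.14].

### API

Orientations are given as a rotation vector (axis times angle).
In Python, from rig import ctrl gives the robot as it stands.
- The arm moves only by the tool jog_arm, never from a script. Its argument "increments" is a list of rows, each a list of 3 entries, a list of its own where there are three numbers: the opening, from -1 (shut) to 1 (fully open), so that 0 is half open, then the shift along the tool's x, y, z in m, then the turn about the tool's z in rad. A call has 1 to 5 rows; each row shifts and turns the commanded pose from where the row before left it, along the tool's axes as they then stand; what a row does not reach is not made up. A row lasts 1/10 s, in which the tool goes at most 50 mm and 8.59 degrees, less where a joint would pass 70% of its speed; a pose out of reach is approached as far as the arm can. A call with a gripper value outside its range is refused whole. The fingers move at their own pace and stop on an object; "force" is the grip in N (left out, the last holds). Time passes only in rows, so rows that do not move let the fingers close. It gives the time, the measured TCP pose, the force, the opening and the grip force at its end, in the units of the state.
- ctrl.get_state(): the state, without advancing time (a new reading comes with each control period).
- ctrl.snapshot(name): name is "scene" or "side" or "wrist"; returns the picture (480x640x3 uint8, red, green, blue); there is no depth.
- ctrl.calibration(name): a dict with "intrinsics" (3x3 intrinsics, pixels), "eye" and "orientation" of the camera in the world; the wrist camera has in their place "hand_eye" (4x4, takes a point from camera to tool coordinates, whose origin is the TCP and whose axes are the flange's). Camera axes: x right, y up, looking along -z (the intrinsics and any distortion apply to the point x, -y, -z); pixel columns grow to the right and rows downward; lengths in mm; the calibration is good to about 2 mm. A picture is of the moment at which its call begins: read the wrist's pose just before it. calibration takes no time and is no camera call.
- ctrl.hand_in(): hands the job in; it is judged then, once.
Trained networks look in the newest picture that a camera, given by its name, has taken for a name from the list of things; names that differ only in an ending like _2 or _b are one class to them, and where a whole thing is asked for, a point or a joint stands for the part that bears it (a point fixed in the world has none). Each returns a list of dicts, best first, with "conf" (0 to 1); they miss things now and then, are a little off and sometimes report something else, mostly with a low value. They report only what shows in the picture. A call takes as long as a camera call.
- ctrl.search_frame(camera, query): "extent" ([left, top, width, height] in pixels, round what is visible of it).
- ctrl.masks_of(camera, query): "region" (480x640 bool, what is visible of it) and "extent" ([left, top, width, height] in pixels, round what is visible of it).
The state is a dict: "time_s": time; "joints": joint angles; "joint_velocities": joint speeds; "effort": joint torques, N m; "tool_pos": TCP position; "orientation": TCP orientation; "contact_force": force on the tool from outside, world axes, zero at the start; "wrist_torque": the same for the moment, N m; "gripper_width": finger opening in mm; "finger_force": force on a finger pad.
Only numpy, scipy, OpenCV 4.12 (cv2) and the standard library are available. Lean on these libraries where they do the work, as an engineer would, in place of code of your own. Each camera call takes 0.05 s, during which the arm holds its last target. There are 200 camera calls.

## Working session

There is one attempt and no reset: what is moved stays moved. The work goes in short steps, Python scripts to look and compute and a tool call to move; the robot and the scene stay as the last step left them, time stands still between calls to the robot, and variables do not carry over. Pictures are saved under pics/ and viewed, at most 10 in all, crops included, and the job is handed in when it is done.

Besides the shell and the picture viewer there is one more tool, called after "Emit:" in YAML: its name, and indented under it one key for each argument. jog_arm: Moves the arm, as the interface text tells. Its arguments: {"type":"object","properties":{"increments":{"type":"array","items":{"type":"array"}},"force":{"type":"number"}},"required":["increments"]}

```bash
ls; mkdir -p pics
cat > h.py <<'E'
import numpy as np, cv2
from scipy.spatial.transform import Rotation as R
from rig import ctrl
def cam(name, st=None):
    c=ctrl.calibration(name); K=np.array(c["intrinsics"])
    if "hand_eye" in c:
        st=st or ctrl.get_state(); T=np.eye(4); T[:3,:3]=R.from_rotvec(st["orientation"]).as_matrix(); T[:3,3]=st["tool_pos"]
        M=T@np.array(c["hand_eye"]); return K,M[:3,:3],M[:3,3],c
    o=np.array(c["orientation"]); Rm=o if o.shape==(3,3) else R.from_rotvec(o).as_matrix()
    return K,Rm,np.array(c["eye"]),c
def ray(C,uv,z):
    K,Rm,e,_=C; d=np.linalg.inv(K)@[uv[0],uv[1],1]; d=Rm@(d*[1,-1,-1]); return e+d*(z-e[2])/d[2]
def proj(C,p):
    K,Rm,e,_=C; q=(Rm.T@(np.array(p,float)-e).T).T if np.ndim(p)==1 else (np.array(p)-e)@Rm
    q=q*[1,-1,-1]; h=q@K.T; return h[...,:2]/h[...,2:]
E
python3 - <<'E'
from h import *
for n in ["scene","side","wrist"]:
    im=ctrl.snapshot(n); cv2.imwrite(f"pics/{n}0.png",im[...,::-1])
    print(n,ctrl.calibration(n))
    for q in ["air_box","cover_lip","cover","tagged_handle","plain_handle","tagged_pivot","air_tank","wheel","plate","screwdriver"]:
        r=ctrl.search_frame(n,q); print(q,[(np.round(x["extent"]).tolist(),round(x["conf"],2)) for x in r[:2]])
print(ctrl.get_state())
E
```

```text
pics
scene {'intrinsics': array([[457.9418419 ,   0.        , 318.15465168],
       [  0.        , 457.9418419 , 237.39675097],
       [  0.        ,   0.        ,   1.        ]]), 'eye': array([ 892.187054  , -336.16242445,  760.55027963]), 'orientation': array([0.56936253, 0.20756127, 0.71125797])}
air_box [([147.0, 136.0, 235.0, 260.0], 0.95), ([158.0, 219.0, 151.0, 146.0], 0.37)]
cover_lip [([158.0, 220.0, 144.0, 142.0], 0.75)]
cover [([161.0, 218.0, 147.0, 146.0], 0.64)]
tagged_handle []
plain_handle []
tagged_pivot []
air_tank [([359.0, 256.0, 28.0, 39.0], 0.62)]
wheel [([156.0, 250.0, 41.0, 36.0], 0.68)]
plate [([137.0, 382.0, 69.0, 78.0], 0.58)]
screwdriver [([274.0, 326.0, 74.0, 78.0], 0.77)]
side {'intrinsics': array([[454.58077749,   0.        , 329.43805478],
       [  0.        , 454.58077749, 249.58121864],
       [  0.        ,   0.        ,   1.        ]]), 'eye': array([ 390.93928472, -789.74149341,  632.58092124]), 'orientation': array([ 0.97323295, -0.11923302, -0.20457804])}
air_box [([239.0, 200.0, 173.0, 189.0], 0.97)]
cover_lip [([285.0, 255.0, 117.0, 93.0], 0.
[... 946 characters left out ...]
 1.65, 'joints': array([ 9.99919124e-01,  3.58825730e-01,  1.51037672e+00,  2.89358892e-07,
        1.27250615e+00, -1.15105875e-01]), 'joint_velocities': array([-0.00119853,  0.00037014, -0.00044057,  0.00082922,  0.00021295,
        0.00154547]), 'effort': array([-7.18408446e-04, -5.15328956e+01, -2.71122891e+01,  6.75103767e-02,
        2.46149063e-02, -2.92213895e-05]), 'tool_pos': array([264.09168731, 538.73061647, 222.61632155]), 'orientation': array([-7.09734714e-01, -3.06033240e+00,  1.71358569e-04]), 'contact_force': array([ 0.1389031 , -0.55588706, -0.06869449]), 'wrist_torque': array([-0.03018196, -0.00031413,  0.00616024]), 'finger_force': 0.0, 'gripper_width': 87.52771322489835}
```

View pics/scene0.png

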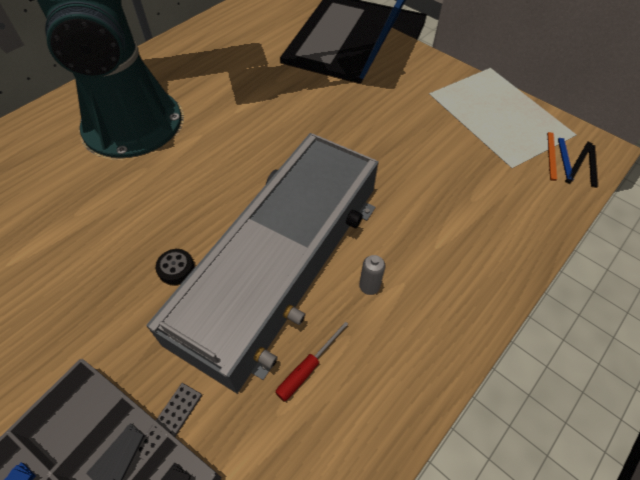

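View pics/side0.png

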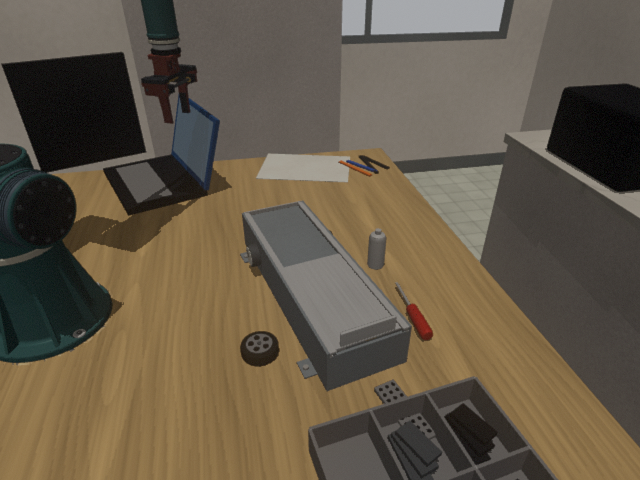

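Scene camera shows the box with its right (lip) end near (195,345), far end near (345,148). The side camera shows the lip at (370,328). I'll zoom in to get the corners.

Run:
```python
from h import *
a=cv2.imread("pics/scene0.png")[120:420,130:400]; b=cv2.imread("pics/side0.png")[190:400,225:425]
a=cv2.resize(a,None,fx=2,fy=2,interpolation=cv2.INTER_CUBIC)[:600,:520]
c=cv2.resize(cv2.imread("pics/scene0.png")[300:400,140:280],(400,286),interpolation=cv2.INTER_CUBIC)
d=cv2.resize(b,(400,420),interpolation=cv2.INTER_CUBIC)
o=np.zeros((600,800,3),np.uint8); o[:286,:400]=c; o[:420,400:]=d
e=cv2.resize(cv2.imread("pics/scene0.png")[125:225,260:400],(400,286),interpolation=cv2.INTER_CUBIC); o[290:576,:400]=e
cv2.imwrite("pics/crop.png",o)
```

```text
(no output)
```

View pics/crop.png

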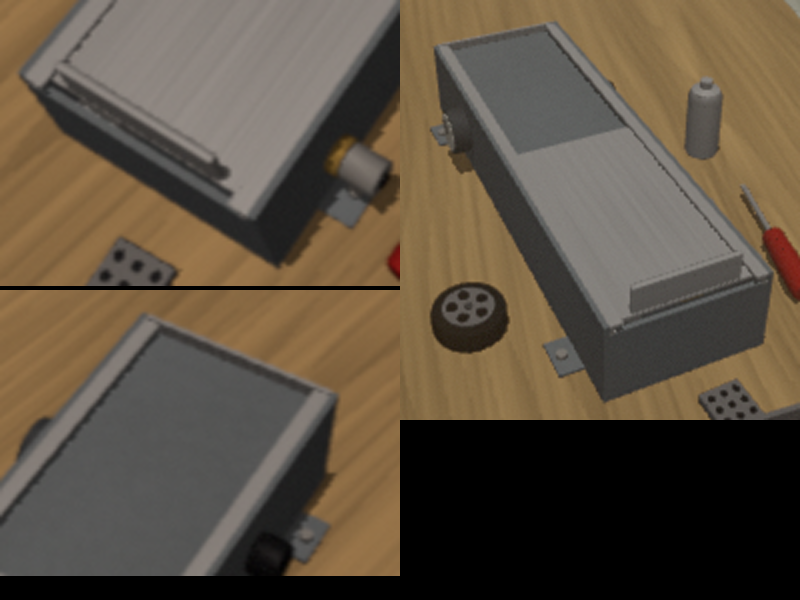

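The crops show the four top corners of the box and the lip clearly in both views. I'll fit the box pose from them.

```bash
cat > fit.py <<'E'
from h import *
from scipy.optimize import least_squares
S=cam("scene");D=cam("side")
bx=np.array([[-80,-250,90],[80,-250,90],[-80,250,90],[80,250,90],[80,-250,0]]);bd=np.vstack([bx[:4],[-80,-250,0]])
us=np.array([[147.7,325.9],[229.3,376],[311.5,133.8],[377.3,162.1],[237.3,393]])
ud=np.array([[329,355],[410,328.5],[242.5,212.5],[303,202],[327.5,390]])
def w(p,q): c,s=np.cos(p[2]),np.sin(p[2]); q=np.atleast_2d(q); return np.c_[p[0]+c*q[:,0]-s*q[:,1],p[1]+s*q[:,0]+c*q[:,1],q[:,2]]
E
python3 - <<'E'
from fit import *
f=lambda p:np.r_[(proj(S,w(p,bx))-us).ravel(),(proj(D,w(p,bd))-ud).ravel()]
r=least_squares(f,[500,-100,0],loss="soft_l1"); p=r.x; print(p,np.round(f(p).reshape(-1,2),1))
np.save("box.npy",p)
for u in [(340,334),(396,318)]:
    q=ray(D,u,116); c,s=np.cos(p[2]),np.sin(p[2]); d=q[:2]-p[:2]; print("lip box",c*d[0]+s*d[1],-s*d[0]+c*d[1])
for n,z in [("wheel",12),("plate",10),("air_tank",50),("screwdriver",10)]:
    for C,nm in((S,"scene"),(D,"side")):
        e=ctrl.search_frame(nm,n)[0]["extent"]; q=ray(C,(e[0]+e[2]/2,e[1]+e[3]/2),z);d=q[:2]-p[:2]; print(n,q.round(),"box",(c*d[0]+s*d[1]).round(),(-s*d[0]+c*d[1]).round())
print("tips",w(p,[[0,-250,0],[0,250,0],[35,-185,0],[35,-97,0]]).round())
E
```

```text
[ 5.35197422e+02 -3.65188119e+01  2.01039627e-01] [[-1.3 -1.2]
 [ 0.2  0.7]
 [-0.6 -2. ]
 [ 2.5 -1.4]
 [ 0.6  0.7]
 [-1.4  0.2]
 [ 2.7 -1.9]
 [-0.2  0.9]
 [ 0.8 -1.1]
 [-0.2  2.3]]
lip box -53.499196680209465 -238.98107715920762
lip box 47.997323284680014 -243.24318846339136
wheel [ 409. -187.   12.] box -153.0 -122.0
wheel [ 405. -186.   12.] box -157.0 -120.0
plate [ 621. -364.   10.] box 18.0 -338.0
plate [ 621. -368.   10.] box 18.0 -342.0
air_tank [704.  31.  50.] box 179.0 32.0
air_tank [699.  26.  50.] box 173.0 29.0
screwdriver [ 722. -154.   10.] box 160.0 -152.0
screwdriver [ 725. -142.   10.] box 165.0 -141.0
tips [[ 585. -281.    0.]
 [ 485.  208.    0.]
 [ 606. -211.    0.]
 [ 589. -125.    0.]]
```

Box pose: centre (535, -37), yaw 0.201, cover open about 6 mm. First I'll close the fingers and turn so that tool y lies along box +y.

Emit:
jog_arm:
  increments:
    - [-1,[0,0,0],0.1314]
    - [-1,[0,0,0],0.1314]
    - [-1,[0,0,0],0.1314]
    - [-1,[0,0,0],0.1314]
    - [-1,[0,0,0],0.1314]
  force: 20

```text
time_s: 2.55
tool_pos: [264.1, 538.7, 222.6]
orientation: [-1.666, -2.663, 0.0]
contact_force: [-0.1, -0.4, 0.5]
gripper_width: 50.9
finger_force: 0.0
```

Emit:
jog_arm:
  increments:
    - [-1,[-0.008,-0.045,0],0]
    - [-1,[-0.008,-0.045,0],0]
    - [-1,[-0.008,-0.045,0],0]
    - [-1,[-0.008,-0.045,0],0]
    - [-1,[-0.008,-0.045,0],0]

```text
time_s: 3.05
tool_pos: [78.7, 402.1, 222.6]
orientation: [-1.66, -2.667, -0.0]
contact_force: [-0.8, 0.1, 0.5]
gripper_width: 11.5
finger_force: 0.0
```

```bash
cat > st.py <<'E'
from h import *
p=np.load("box.npy"); s=ctrl.get_state(); c,n=np.cos(p[2]),np.sin(p[2]); d=np.array(s["tool_pos"])[:2]-p[:2]
M=R.from_rotvec(s["orientation"]).as_matrix()
print("t",s["time_s"],"box",round(c*d[0]+n*d[1],1),round(-n*d[0]+c*d[1],1),"z",round(s["tool_pos"][2],1),"yerr",round(np.arctan2(M[1,1],M[0,1])-np.pi/2-p[2],4),"F",np.round(s["contact_force"],1),"w",round(s["gripper_width"],1),"j",np.round(s["joints"],2))
E
python3 st.py
```

```text
t 3.05 box -359.7 521.0 z 222.6 yerr -1.3144 F [-0.8  0.1  0.5] w 11.5 j [1.21 0.08 1.89 0.   1.17 0.75]
```

The turn had the wrong sign, so I'm turning back.

Emit:
jog_arm:
  increments:
    - [-1,[0,0,0],-0.1314]
    - [-1,[0,0,0],-0.1314]
    - [-1,[0,0,0],-0.1314]
    - [-1,[0,0,0],-0.1314]
    - [-1,[0,0,0],-0.1314]

```text
time_s: 3.55
tool_pos: [79.9, 403.4, 222.8]
orientation: [0.701, 3.062, 0.001]
contact_force: [0.2, 0.5, 0.1]
gripper_width: 0.4
finger_force: 0.0
```

Emit:
jog_arm:
  increments:
    - [-1,[0,0,0],-0.1314]
    - [-1,[0,0,0],-0.1314]
    - [-1,[0,0,0],-0.1314]
    - [-1,[0,0,0],-0.1314]
    - [-1,[0,0,0],-0.1314]

```text
time_s: 4.05
tool_pos: [80.0, 403.4, 222.8]
orientation: [-0.324, 3.125, 0.0]
contact_force: [0.2, 0.3, -0.0]
gripper_width: 0.3
finger_force: 0.0
```

```bash
python3 st.py
```

```text
t 4.05 box -358.2 522.0 z 222.8 yerr 0.0056 F [ 0.2  0.3 -0. ] w 0.3 j [ 1.21  0.08  1.89  0.    1.17 -0.57]
```

Emit:
jog_arm:
  increments:
    - [-1,[-0.045,-0.02,0],0]
    - [-1,[-0.045,-0.02,0],0]
    - [-1,[-0.045,-0.02,0],0]
    - [-1,[-0.045,-0.02,0],0]
    - [-1,[-0.045,-0.02,0],0]

```text
time_s: 4.55
tool_pos: [322.4, 349.7, 222.9]
orientation: [-0.315, 3.125, 0.001]
contact_force: [0.0, 0.5, 0.5]
gripper_width: 0.2
finger_force: 0.0
```

Emit:
jog_arm:
  increments:
    - [-1,[-0.013,-0.046,0],0]
    - [-1,[-0.013,-0.046,0],0]
    - [-1,[-0.013,-0.046,0],0]
    - [-1,[-0.013,-0.046,0],0]
    - [-1,[-0.013,-0.046,0],0]

```text
time_s: 5.05
tool_pos: [430.8, 136.2, 222.9]
orientation: [-0.315, 3.125, 0.0]
contact_force: [0.7, 0.3, 0.4]
gripper_width: 0.5
finger_force: 0.0
```

Emit:
jog_arm:
  increments:
    - [-1,[-0.013,-0.046,0],0]
    - [-1,[-0.013,-0.046,0],0]
    - [-1,[-0.013,-0.046,0],0]
    - [-1,[-0.013,-0.046,0],0]
    - [-1,[-0.013,-0.046,0],0]

```text
time_s: 5.55
tool_pos: [540.4, -76.4, 222.9]
orientation: [-0.315, 3.125, -0.0]
contact_force: [0.5, 0.2, 0.6]
gripper_width: 0.7
finger_force: 0.0
```

Emit:
jog_arm:
  increments:
    - [-1,[0,-0.046,0],0]
    - [-1,[0,-0.046,0],0]
    - [-1,[0,-0.046,0],0]
    - [-1,[0,-0.046,0],0]
    - [-1,[0,-0.046,0],0]

```text
time_s: 6.05
tool_pos: [585.8, -301.7, 222.7]
orientation: [-0.315, 3.126, -0.0]
contact_force: [1.1, -0.3, 0.1]
gripper_width: 0.8
finger_force: 0.0
```

```bash
python3 st.py
```

```text
t 6.05 box -3.4 -270.0 z 222.7 yerr -0.0001 F [ 1.1 -0.3  0.1] w 0.8 j [-0.58  0.44  1.37  0.    1.32 -2.35]
```

Emit:
jog_arm:
  increments:
    - [-1,[0,-0.01,0.02],0]
    - [-1,[0,0,0.027],0]
    - [-1,[0,0,0.027],0]
    - [-1,[0,0,0.027],0]
    - [-1,[0,0,0.025],0]

```text
time_s: 6.55
tool_pos: [587.5, -309.6, 95.4]
orientation: [0.315, -3.125, -0.0]
contact_force: [1.1, 0.0, 0.0]
gripper_width: 0.7
finger_force: 0.0
```

Emit:
jog_arm:
  increments:
    - [-1,[0,0,0],0]
    - [-1,[0,0.01,0],0]
    - [-1,[0,0.01,0],0]
    - [-1,[0,0.012,0],0]
    - [-1,[0,0.015,0],0]

```text
time_s: 7.05
tool_pos: [579.3, -263.8, 98.4]
orientation: [-0.316, 3.123, -0.005]
contact_force: [0.4, -3.7, 3.4]
gripper_width: 0.1
finger_force: 1.7
```

```bash
python3 st.py
python3 - <<'E'
from h import *
im=[ctrl.snapshot(n)[...,::-1] for n in ("scene","side")]
cv2.imwrite("pics/p1.png",np.hstack([cv2.resize(im[0][200:400,100:300],(400,400)),cv2.resize(im[1][220:420,250:450],(400,400))]))
E
```

```text
t 7.05 box -2.2 -231.5 z 98.4 yerr 0.0004 F [ 0.4 -3.7  3.4] w 0.1 j [-0.54  0.53  1.56 -0.    1.05 -2.31]
```

View pics/p1.png

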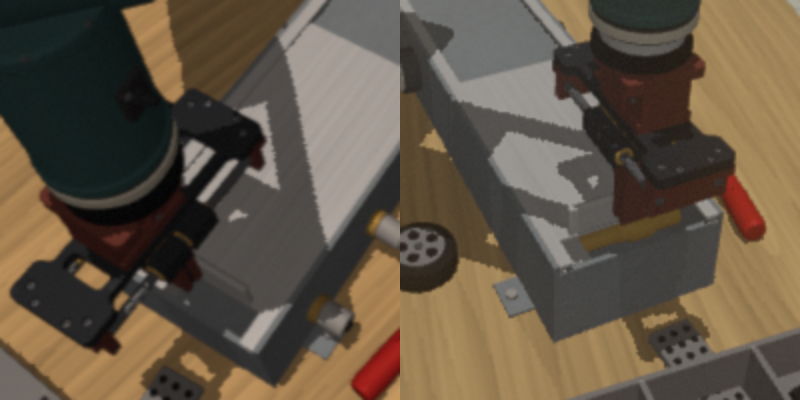

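The pictures show the closed fingers against the lip's outer face and the cover moving, with a gap at the box's right end. I'll keep pushing.

Emit:
jog_arm:
  increments:
    - [-1,[0,0.02,0],0]
    - [-1,[0,0.02,0],0]
    - [-1,[0,0.02,0],0]
    - [-1,[0,0.02,0],0]
    - [-1,[0,0.02,0],0]

```text
time_s: 7.65
tool_pos: [558.3, -164.0, 97.0]
orientation: [-0.316, 3.125, -0.001]
contact_force: [1.4, -2.6, 2.4]
gripper_width: 0.4
finger_force: 1.9
```

Emit:
jog_arm:
  increments:
    - [-1,[0,0.02,0],0]
    - [-1,[0,0.02,0],0]
    - [-1,[0,0.02,0],0]
    - [-1,[0,0.015,0],0]
    - [-1,[0,0.01,0],0]

```text
time_s: 8.15
tool_pos: [540.6, -80.4, 96.5]
orientation: [0.317, -3.125, -0.001]
contact_force: [2.1, -3.7, 1.1]
gripper_width: 0.5
finger_force: 1.5
```

Emit:
jog_arm:
  increments:
    - [-1,[0,0.005,0],0]
    - [-1,[0,0.005,0],0]
    - [-1,[0,0.005,0],0]
    - [-1,[0,0.003,0],0]
    - [-1,[0,0,0],0]

```text
time_s: 8.65
tool_pos: [537.1, -64.2, 96.4]
orientation: [0.315, -3.125, -0.001]
contact_force: [0.3, -0.5, 0.3]
gripper_width: 0.7
finger_force: 0.1
```

```bash
python3 st.py
```

```text
t 8.65 box -3.6 -27.5 z 96.4 yerr -0.0002 F [ 0.3 -0.5  0.3] w 0.7 j [-0.25  0.43  1.77  0.    0.94 -2.02]
```

Emit:
jog_arm:
  increments:
    - [-1,[0,0.003,0],0]
    - [-1,[0,0.003,0],0]
    - [-1,[0,0.002,0],0]
    - [-1,[0,0,0],0]
    - [-1,[0,0,0],0]

```text
time_s: 9.15
tool_pos: [535.8, -57.4, 96.4]
orientation: [0.316, -3.125, 0.002]
contact_force: [-1.1, -5.0, -1.6]
gripper_width: 0.3
finger_force: 2.7
```

```bash
python3 st.py
```

```text
t 9.15 box -3.6 -20.6 z 96.4 yerr 0.0006 F [-1.1 -5.  -1.6] w 0.3 j [-0.23  0.42  1.78 -0.    0.94 -2.01]
```

Emit:
jog_arm:
  increments:
    - [-1,[0,0.003,0],0]
    - [-1,[0,0.003,0],0]
    - [-1,[0,0,0],0]

```text
time_s: 9.45
tool_pos: [535.9, -57.3, 96.5]
orientation: [-0.321, 3.125, -0.018]
contact_force: [-0.5, -28.9, -6.9]
gripper_width: 0.3
finger_force: 13.8
```

```bash
python3 st.py
```

```text
t 9.45 box -3.5 -20.5 z 96.5 yerr 0.0037 F [ -0.5 -28.9  -6.9] w 0.3 j [-0.23  0.42  1.78 -0.01  0.94 -2.  ]
```

The cover is against its stop: 29 N with no movement. I'll back off, rise, and look into the bay.

Emit:
jog_arm:
  increments:
    - [-1,[0,-0.01,0],0]
    - [-1,[0,-0.02,0],0]
    - [-1,[0.01,-0.03,-0.035],0]
    - [-1,[0.02,-0.03,-0.045],0]
    - [-1,[0.02,-0.03,-0.045],0]

```text
time_s: 9.95
tool_pos: [512.8, -169.6, 210.5]
orientation: [0.316, -3.125, -0.003]
contact_force: [0.6, -0.1, -1.3]
gripper_width: 0.4
finger_force: 0.0
```

Emit:
jog_arm:
  increments:
    - [-1,[0,0,0],0]
    - [-1,[0,0,0],0]

```text
time_s: 10.15
tool_pos: [513.8, -169.7, 210.5]
orientation: [-0.312, 3.124, 0.0]
contact_force: [-0.2, 0.8, -1.1]
gripper_width: 0.6
finger_force: 0.0
```

```bash
python3 st.py
python3 - <<'E'
from h import *
st=ctrl.get_state(); im=ctrl.snapshot("wrist"); cv2.imwrite("pics/w1.png",im[...,::-1]); np.save("w1.npy",np.r_[st["tool_pos"],st["orientation"]])
for q in ["tagged_pivot","plain_pivot","tagged_handle","plain_handle","tagged_tip","cover_lip"]:
    r=ctrl.search_frame("wrist",q); print(q,[(np.round(x["extent"]).tolist(),round(x["conf"],2)) for x in r[:3]])
# predicted pixels of model points
p=np.load("box.npy"); from fit import w
C=cam("wrist",st)
print(proj(C,w(p,[[35,-185,64],[35,-97,64],[-80,-250,90],[80,-250,90],[-52,-12,116],[52,-12,116]])).round())
E
```

```text
t 10.15 box -47.5 -126.3 z 210.5 yerr -0.0016 F [-0.2  0.8 -1.1] w 0.6 j [-0.45  0.29  1.65  0.    1.2  -2.22]
tagged_pivot []
plain_pivot [([342.0, 242.0, 32.0, 107.0], 0.67)]
tagged_handle [([222.0, 251.0, 45.0, 98.0], 0.88), ([138.0, 139.0, 501.0, 248.0], 0.68)]
plain_handle [([343.0, 246.0, 27.0, 89.0], 0.81)]
tagged_tip [([227.0, 248.0, 43.0, 92.0], 0.64)]
cover_lip [([462.0, 207.0, 176.0, 165.0], 0.71)]
[[246. 322.]
 [353. 322.]
 [136. 189.]
 [162. 388.]
 [495. 238.]
 [477. 377.]]
```

View pics/w1.png

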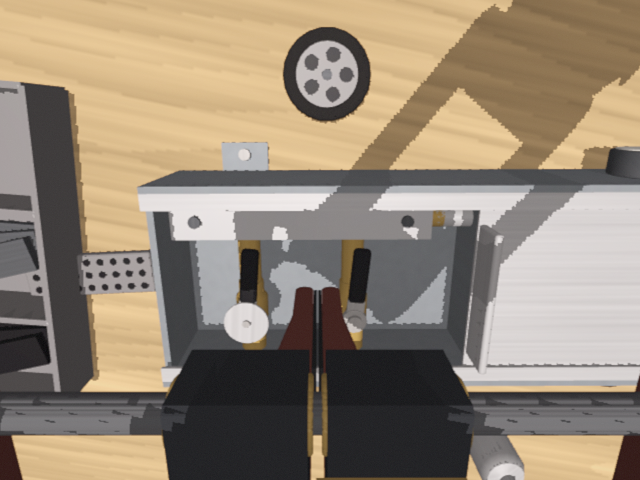

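The wrist picture shows the tagged disc at (246,323) and its handle tip at (249,250). This is the valve at box y = -185, and the prediction (246,322) agrees. The plain valve is at (355,318), and the lip (480–497) is where a fully-aside cover should put it. Next I'll go down on the tagged handle's -y side.

Emit:
jog_arm:
  increments:
    - [-1,[-0.015,-0.033,0],0]
    - [-1,[-0.015,-0.033,0],0]
    - [-1,[-0.0105,-0.027,0],0]
    - [-1,[0,0,0.03],0]
    - [-1,[0,0,0.03],0]

```text
time_s: 11.0
tool_pos: [573.2, -253.5, 149.1]
orientation: [-0.315, 3.124, -0.002]
contact_force: [-0.9, -0.0, -0.6]
gripper_width: 0.3
finger_force: 0.0
```

```bash
python3 st.py
```

```text
t 11.0 box -6.1 -220.2 z 149.1 yerr -0.0002 F [-0.9 -0.  -0.6] w 0.3 j [-0.53  0.47  1.53 -0.    1.14 -2.3 ]
```

Emit:
jog_arm:
  increments:
    - [-1,[0,0,0.03],0]
    - [-1,[0,0,0.025],0]
    - [-1,[0,0,0.02],0]
    - [-1,[0,0,0.015],0]
    - [-1,[0,0,0],0]

```text
time_s: 11.5
tool_pos: [570.3, -251.4, 57.2]
orientation: [0.316, -3.122, -0.004]
contact_force: [-0.3, 0.3, -0.1]
gripper_width: 0.5
finger_force: 0.0
```

```bash
python3 st.py
```

```text
t 11.5 box -8.5 -217.6 z 57.2 yerr 0.0006 F [-0.3  0.3 -0.1] w 0.5 j [-0.53  0.57  1.61 -0.    0.96 -2.3 ]
```

Emit:
jog_arm:
  increments:
    - [-1,[0,0.009,0],0]
    - [-1,[0,0.008,0],0]
    - [-1,[0.001,0.007,0],0]
    - [-1,[0.001,0.007,0],0]
    - [-1,[0,0,0],0]

```text
time_s: 12.0
tool_pos: [564.6, -222.6, 60.9]
orientation: [-0.317, 3.123, -0.003]
contact_force: [0.7, -2.6, 0.2]
gripper_width: 0.7
finger_force: 0.8
```

```bash
python3 st.py
```

```text
t 12.0 box -8.4 -188.2 z 60.9 yerr 0.001 F [ 0.7 -2.6  0.2] w 0.7 j [-0.49  0.55  1.65 -0.    0.94 -2.26]
```

Emit:
jog_arm:
  increments:
    - [-1,[0,0.01,0.002],0]
    - [-1,[0,0.01,0.001],0]
    - [-1,[-0.004,0.007,0],0]
    - [-1,[-0.006,0.008,0],0]
    - [-1,[0,0,0],0]

```text
time_s: 12.5
tool_pos: [566.5, -184.8, 56.7]
orientation: [0.317, -3.125, -0.002]
contact_force: [0.2, 0.5, 0.6]
gripper_width: 0.3
finger_force: 0.1
```

```bash
python3 st.py
```

```text
t 12.5 box 1.0 -151.6 z 56.7 yerr 0.0009 F [0.2 0.5 0.6] w 0.3 j [-0.43  0.54  1.68  0.    0.92 -2.2 ]
```

Emit:
jog_arm:
  increments:
    - [-1,[-0.005,0.003,0],0]
    - [-1,[-0.005,0.003,0],0]
    - [-1,[-0.005,0.002,0],0]
    - [-1,[-0.003,0,0],0]
    - [-1,[-0.002,0,0],0]

```text
time_s: 13.0
tool_pos: [579.4, -175.3, 56.2]
orientation: [0.317, -3.115, 0.0]
contact_force: [-18.0, -12.2, 12.5]
gripper_width: 0.4
finger_force: 10.2
```

```bash
python3 st.py
python3 - <<'E'
from h import *
im=ctrl.snapshot("wrist"); cv2.imwrite("pics/w2.png",im[...,::-1])
E
```

```text
t 13.0 box 15.6 -144.8 z 56.2 yerr 0.002 F [-18.  -12.2  12.5] w 0.4 j [-0.4   0.56  1.65 -0.01  0.94 -2.17]
```

View pics/w2.png

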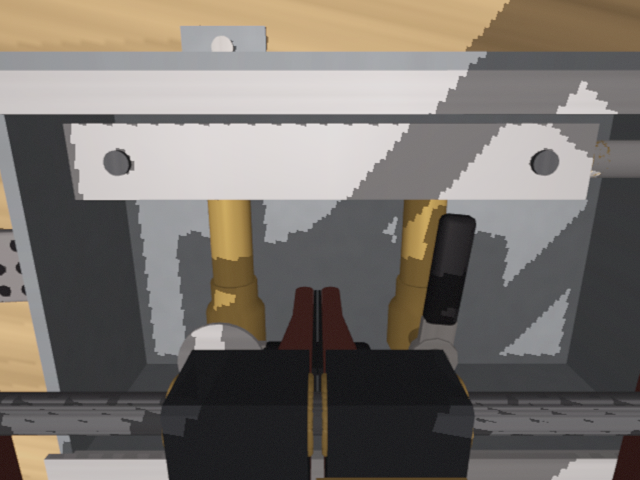

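The tagged handle now lies across behind the fingers, with black showing at (270,348) and (360,348). The force indicates its stop. I'll back off and check.

Emit:
jog_arm:
  increments:
    - [-1,[0.01,-0.003,0],0]
    - [-1,[0.012,0,0],0]
    - [-1,[0.01,0,-0.02],0]
    - [-1,[0.01,0,-0.04],0]
    - [-1,[0.01,0,-0.045],0]

```text
time_s: 13.55
tool_pos: [532.6, -186.8, 161.4]
orientation: [0.315, -3.124, -0.004]
contact_force: [1.5, -0.5, 0.9]
gripper_width: 0.3
finger_force: 0.0
```

Emit:
jog_arm:
  increments:
    - [-1,[0.03,0,-0.03],0]
    - [-1,[0.03,0,-0.03],0]
    - [-1,[0.03,0,0],0]
    - [-1,[0,0,0],0]
    - [-1,[0,0,0],0]

```text
time_s: 14.05
tool_pos: [445.9, -205.5, 221.9]
orientation: [-0.314, 3.124, 0.0]
contact_force: [-0.7, -0.6, -0.6]
gripper_width: 0.4
finger_force: 0.0
```

```bash
python3 st.py
python3 - <<'E'
from h import *
im=ctrl.snapshot("wrist"); cv2.imwrite("pics/w3.png",im[...,::-1])
st=ctrl.get_state(); p=np.load("box.npy"); from fit import w
print(proj(cam("wrist",st),w(p,[[35,-185,69],[35,-185,68],[35,-123,68],[35,-97,69],[-27,-97,68],[-52,-12,116],[52,-12,116]])).round())
E
```

```text
t 14.05 box -121.3 -147.8 z 221.9 yerr -0.001 F [-0.7 -0.6 -0.6] w 0.4 j [-0.57  0.2   1.74  0.    1.2  -2.34]
[[276. 393.]
 [276. 392.]
 [345. 392.]
 [375. 393.]
 [377. 330.]
 [506. 331.]
 [489. 449.]]
```

View pics/w3.png

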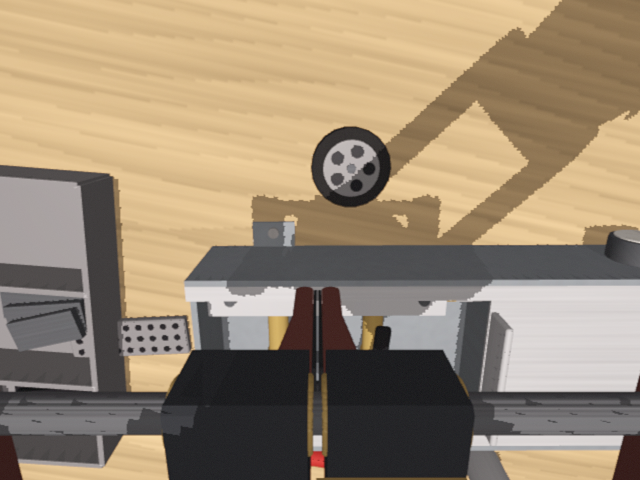

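The gripper hides the handle from here. I'll shift for a clear view.

Emit:
jog_arm:
  increments:
    - [-1,[-0.04,-0.03,0],0]
    - [-1,[-0.04,-0.03,0],0]
    - [-1,[-0.04,-0.03,0],0]
    - [-1,[0,0,0],0]
    - [-1,[0,0,0],0]

```text
time_s: 14.6
tool_pos: [582.5, -269.5, 219.8]
orientation: [0.317, -3.124, -0.003]
contact_force: [-1.4, 1.0, 0.0]
gripper_width: 0.5
finger_force: 0.0
```

```bash
python3 st.py
python3 - <<'E'
from h import *
im=ctrl.snapshot("wrist"); cv2.imwrite("pics/w4.png",im[...,::-1])
st=ctrl.get_state(); p=np.load("box.npy"); from fit import w
print(proj(cam("wrist",st),w(p,[[35,-185,69],[35,-123,68],[35,-97,69],[-27,-97,68],[-52,-12,116],[52,-12,116]])).round())
E
```

```text
t 14.6 box -0.2 -237.8 z 219.8 yerr 0.0011 F [-1.4  1.   0. ] w 0.5 j [-0.54  0.42  1.42  0.    1.31 -2.31]
[[382. 268.]
 [458. 267.]
 [491. 268.]
 [500. 191.]
 [671. 165.]
 [635. 313.]]
```

View pics/w4.png

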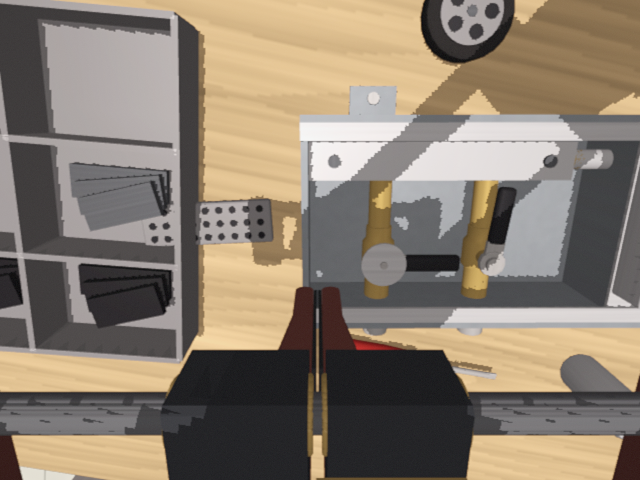

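The tagged handle runs from (383,265) to (458,263), across its pipe, as predicted for shut. The plain handle stays about 0.1 rad from open. The lip matches fully aside in the two earlier pictures, and the robot is clear of everything.

```bash
python3 -c "
from rig import ctrl
print(ctrl.hand_in())"
```

```text
the job is handed in; nothing more can be done
None
```

I pushed the cover fully aside and the tagged handle fully shut, left the other valve open and the loose parts undisturbed as far as the pictures show, and handed the job in at about 15 s; the hand-in returned no verdict.

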